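# Open the bread bin and lay its front panel on the cork mat

### The arm

A 7-joint arm with a two-finger parallel gripper is mounted at the origin on a cart in front of the work surface, level with it; the furniture and walls round the work are solid. World frame = base frame: x ahead of the robot, y to its left, z up, the work surface at z = 0. Lengths are in mm, angles in rad, forces in N, time in s.
With the tool pointing down it reaches from about 425 to 800 mm from the base axis. Payload 8.3 kg.
Tool frame: the origin (TCP) lies on the centre line of the jaws, within the pads' length; the fingertips stand ahead of it and the grasp point (between the pads) lies 8 mm behind it (env.finger_overhang is the z of the fingertips in the tool frame, in mm); z points along the fingers, y is the line along which they close (so a half turn about z gives the same grasp; the last joint's range is limited). The gripper opens to 85 mm and grips with 20 to 120 N. Pads are 22 mm wide; open, the fingers measure 114 mm over their backs; the gripper's body (76 mm by 85 mm) begins 54 mm behind the grasp point. The pads swing forward as they close: fully open they stand 13 mm farther back than shut.
Start: joints at [-1.365, 0.383, 0.016, 1.37, -0.006, 1.388, -0.046], TCP at [165.933, 602.553, 242.279] pointing down, gripper open.
Joint ranges: [-2.95, 2.95], [-0.25, 2.06], [-1.52, 1.56], [0.18, 2.33], [-1.44, 4.58], [0.02, 2.06], [-3.01, 3.01]. Speed limits (rad/s): [2.39, 2.39, 3.01, 3.01, 3.14, 3.14, 3.14].

### API

Orientations are given as [roll, pitch, yaw] about the fixed x, y, z axes, in that order (R = Rz(yaw) Ry(pitch) Rx(roll)).
In Python, from rig import env, jaws, kin, monitor, grab_frame, hand_in gives the robot as it stands. The module is installed in compiled form; this text tells all that it offers. Calls block until the motion is done:
- env.move_to(position, orientation): joint-space move of the TCP to a pose.
- env.move_straight(position, frame=None, speed=150, force_limit=None): straight line of the TCP; frame=None keeps the orientation; speed is the mean speed in mm/s. With force_limit (N) it stops when the force on the tool has changed by that much, and returns True; else False.
- env.set_joints(angles): joint-space move.
- jaws.gripper_to(opening): opening from 0.0 (shut) to 1.0 (fully open); the grip force is fixed at half the most; returns when the fingers have stopped.
- env.sleep(seconds).
- kin.ik(position, orientation): joint angles nearest the present ones, or None.
- monitor.state(): the state.
- grab_frame(name): name is "scene" or "top" or "wrist"; returns a dict with "frame" (384x512x3 uint8, red, green, blue), "fov_y" (degrees; the focal length in pixels is half the picture's height over the tangent of half this angle, whatever the lens; pixels are square), "cx", "cy" (the principal point, pixels), "dist_coeffs" ([k1, k2, p1, p2, k3] as OpenCV has them; the pictures are not rectified), "R" (3x3) and "t" (3): a world point X has camera coordinates R X + t. Camera axes: x right, y down, z forward; pixel columns grow to the right and rows downward; lengths in mm; the calibration is good to about 2 mm. A picture is of the moment at which its call begins. There is no depth.
A pose or a line that the arm cannot do raises env.PlanningError and nothing moves.
- hand_in(): hands the job in; it is judged then, once.
The state is a dict: "time_s": time; "joint_positions": joint angles; "joint_vel": joint speeds; "effort": joint torques, N m; "ee_pos": TCP position; "tool_rot": TCP orientation; "force": force on the tool from outside, world axes, zero at the start; "wrist_torque": the same for the moment, N m; "opening": opening from 0.0 (shut) to 1.0 (fully open); "finger_force": force on a finger pad.
Only numpy, scipy, OpenCV 4.12 (cv2) and the standard library are available. Lean on these libraries where they do the work, as an engineer would, in place of code of your own. Each camera call takes 0.05 s, during which the arm holds its last target. There are 200 camera calls.

### The job

Open the sloping bread bin for cleaning. First swing its long steel handle outward, over the hump of its cam, until it drops into the low notch and stays there; then turn both small turn buttons aside until they lie along the rail, clear of the panel. Lift the freed wooden panel out by its bar pull and set it down gently, not dropped, flat with the pull upward in the middle of the cork mat, and let go; leave the tin, mug and shaker where they stand.

Things in the scene. Friction and masses are not known exactly. Their poses are not given: they have to be found in the camera images.
- face_centre (a point): Centre of the 24 degree sloping face of the fixed wooden bread bin (220 mm wide, 160 deep, 120 high), 84.6 mm above the worktop, level with the outer faces of rails and panel. Its axes are the 'face' axes used below: x up the slope, y to the left as the robot sees it, z straight out of the face (24 degrees off vertical, leaning toward the robot). Face: 170 mm in x, 220 mm in y.
- latch_pivot (a point): Point on the cam handle's axis (face z), on the left rail: face offset (0, +88, +23) mm. The steel arm, 87 mm long, 14 wide, 14 thick, runs from here parallel to the face. Locked, it points up the slope (+x) and a short tongue points right over a strike plate on the panel's left edge, holding it.
- latch_grip (a point): A point on the centre line of the handle's arm, 60 mm from the axis; moves with the arm. At lift 0 it is 23 mm out from the face (arm from 16 to 30 mm). The end of the arm is rounded, 18 mm wide.
- latch (a joint): Turn of the cam handle, rad: 0 to 0.1 locked, growing counterclockwise seen onto the face; the arm swings from up the slope outward; at 1.57 it points left (+y) past the bin's side into free air. Cam top 0.7, low notch 1.6, stop 1.75. A spring presses it on the cam: let go before 0.7 it falls back, beyond it runs into the notch by itself. Takes about 5 N at 60 mm from the axis.
- latch_lift (a joint): Height of the handle's arm and tongue along the face's z relative to the locked height, in m: 0 locked, +0.007 on the cam top, -0.0067 at the bottom of the low notch. The cam sets it as the handle turns; a spring (about 12 N) presses the arm down on the cam.
- upper_pivot (a point): Pivot of the upper turn button, on the right rail: face offset (+32, -88, +11) mm. A steel tab 14 mm wide, 14 mm thick (from 4 to 18 mm out from the face), from 6 mm behind the pivot to 48 mm in front of it. It turns about the face's z.
- lower_pivot (a point): Pivot of the lower turn button, alike: face offset (-32, -88, +11) mm.
- upper_tip (a point): Point on the centre line of the upper button's tab, 36 mm from its pivot; moves with it.
- lower_tip (a point): Point on the centre line of the lower button's tab, 36 mm from its pivot; moves with it.
- upper_button (a joint): Turn of the upper button in rad: about 0 (-0.25 to 0.25) it points left (face +y) over the panel and holds it; at 1.57 it points straight up the slope (+x) along the rail, clear of the panel. Stop at 1.7. Turns with about 2 N at the tab and stays where it is left.
- lower_button (a joint): Turn of the lower button in rad: about 0 (-0.25 to 0.25) it points left over the panel; at 1.57 it points straight down the slope (-x) along the rail. Stop at 1.7. Turns with about 2 N at the tab and stays where it is left.
- panel_pull (a point): Centre of the steel bar pull in the middle of the loose wooden panel (110 mm in x, 130 in y, 9 thick, 0.15 to 0.31 kg). Bar 76 mm long (x), 14 wide (y), 12 thick, open beneath; its centre is 34 mm above the panel's underside, 25 above its outer face. Axes as the face's while in the frame. The panel lies flush in a 9 mm deep recess with 2.5 mm play and comes out along z.
- mat_top (a point): Centre of the top of the cork mat, fixed flat on the worktop to the left of the bin, 150 mm (its x) by 170 mm (y), 6 mm thick; the point is 6 mm above the worktop. Axes: x and y along its sides, z up. A big fixed juicer, about 0.2 m across and 0.4 m tall, stands behind the gap between mat and bin: keep the arm on the near side of it.
- tea_tin: Bystander: small round tin, 76 mm wide, 58 mm high, behind the mat; origin at its underside.
- mug: Bystander: mug with a dark rim and handle, 92 mm high, behind the bin; origin at its underside.
- shaker: Bystander: salt shaker, 44 mm wide, 90 mm high, behind the bin to the right; origin at its underside.

How it is judged:
By the outcome, as a careful person would: the job done as asked, in the order asked, and still so for the second after the job is handed in, with the robot touching nothing.
It also fails if it takes over 72 s, if anything falls off the work surface, if the arm or the gripper's body presses on something with over 40 N, if the wrist force passes 120 N, or if a joint passes its speed limit or range.

## Working session

There is one attempt and no reset: what is moved stays moved. The work goes in short steps, each a Python script; the robot and the scene stay as the last script left them, time stands still between calls to the robot, and variables do not carry over. Pictures are saved under pics/ and viewed, at most 12 in all, crops included, and the job is handed in when it is done.

```bash
mkdir -p pics
python3 - <<'E'
from rig import env,monitor,grab_frame
import cv2,numpy as np
for n in("scene","top"):
    f=grab_frame(n); cv2.imwrite(f"pics/{n}0.png",cv2.resize(f["frame"][:,:,::-1],(800,600)))
    print(n,f["fov_y"],f["cx"],f["cy"],f["dist_coeffs"],np.round(f["R"],3).tolist(),np.round(f["t"],1))
print(env.finger_overhang,monitor.state())
E
```

```text
scene 54.26106485601325 257.4476333384253 193.01235054018701 [-0.00535551  0.          0.          0.          0.        ] [[-0.865, -0.502, -0.018], [-0.328, 0.591, -0.737], [0.381, -0.632, -0.675]] [403.5 366.7 641.6]
top 56.95753009503942 252.20996256957767 191.99308638655438 [-0.07435984  0.          0.          0.          0.        ] [[-0.011, -1.0, 0.007], [-0.99, 0.01, -0.144], [0.144, -0.008, -0.99]] [-148.3  569.4  947. ]
11.0 {'time_s': 0.1, 'joint_positions': array([-1.36491442,  0.38417121,  0.01638507,  1.37105112, -0.00630071,
        1.388174  , -0.04647495]), 'joint_vel': array([-1.26440572e-03, -1.75898778e-03,  5.32412255e-05, -1.98085463e-03,
        1.81250962e-03,  2.17542657e-03, -5.95172463e-04]), 'effort': array([ 3.89543056e-03, -6.29119062e+01,  8.47945400e-01, -3.72765934e+01,
        1.67964085e-02,  1.01597546e-02,  5.40553117e-06]), 'ee_pos': array([165.82834295, 602.1567785 , 241.36729789]), 'tool_rot': array([-3.13983856e+00,  2.83459589e-05,  2.87288978e+00]), 'force': array([-0.65003246, -0.1719324 , -0.07128105]), 'wrist_torque': array([-0.03655185,  0.00872637, -0.07893139]), 'finger_force': 0.0, 'opening': 1.0008018697357794}
```

View pics/scene0.png

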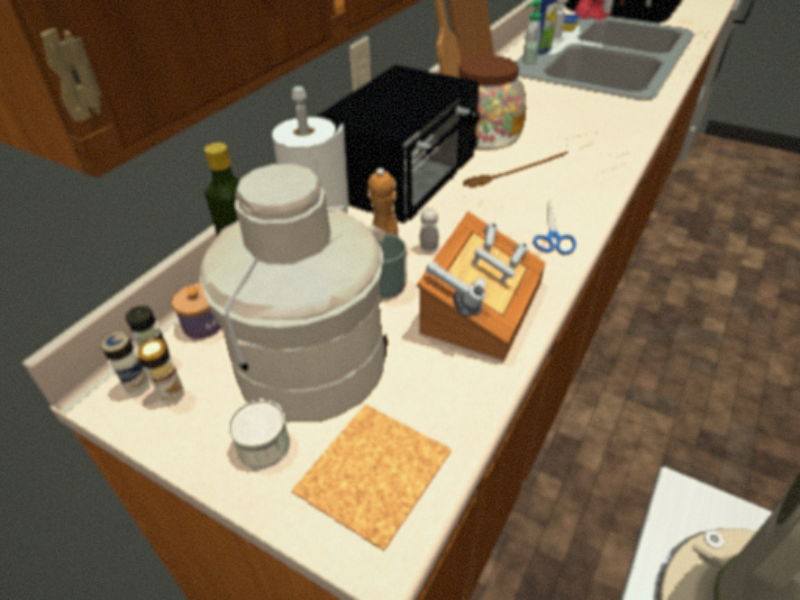

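View pics/top0.png

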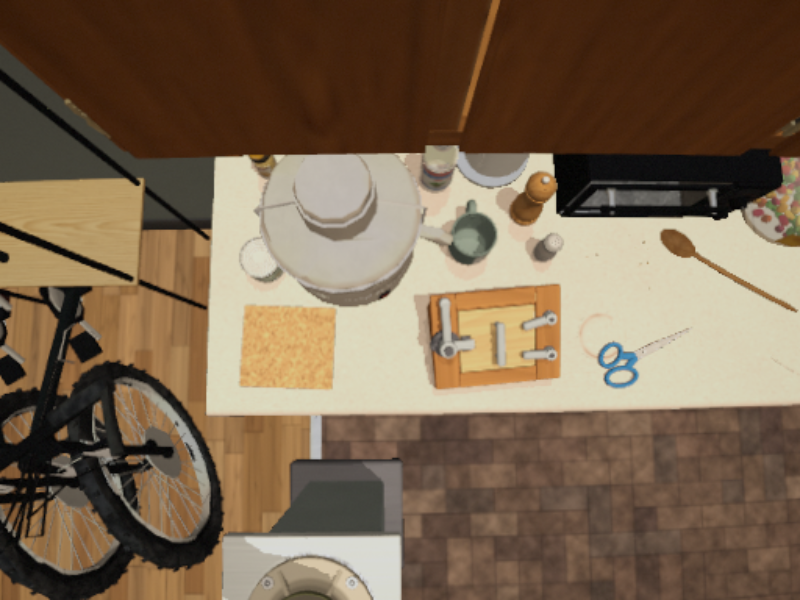

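The scene view shows the bin with the latch at (465,290), buttons at (490,235) and (518,255), and the mat at (375,475). In the top view the bin spans (430–562, 285–388), the pull is at (500,343), and the mat is at (288,346). Next I'll enlarge the bin in both views.

```bash
cat > h.py <<'E'
import cv2,numpy as np
from scipy.spatial.transform import Rotation as Ro
from rig import env,jaws,kin,monitor,grab_frame,hand_in
def cam(f):
    fl=f["frame"].shape[0]/2/np.tan(np.radians(f["fov_y"]/2))
    return np.array([[fl,0,f["cx"]],[0,fl,f["cy"]],[0,0,1.]]),np.array(f["dist_coeffs"])
def ray(f,uv):
    K,d=cam(f); p=cv2.undistortPoints(np.array([[uv]],float),K,d)[0,0]
    R=np.array(f["R"]); return -R.T@np.array(f["t"]),R.T@np.array([p[0],p[1],1])
def onz(f,uv,z):
    c,d=ray(f,uv); return c+d*(z-c[2])/d[2]
def tri(f,a,g,b):
    c,d=ray(f,a); e,h=ray(g,b); s=np.linalg.lstsq(np.c_[d,-h],e-c,rcond=None)[0]
    p,q=c+d*s[0],e+h*s[1]; return (p+q)/2,np.linalg.norm(p-q)
def proj(f,X):
    K,d=cam(f); return cv2.projectPoints(np.array(X,float).reshape(-1,1,3),cv2.Rodrigues(np.array(f["R"]))[0],np.array(f["t"],float),K,d)[0][:,0]
E
python3 - <<'E'
from h import *
fs=grab_frame("scene");ft=grab_frame("top")
import pickle;pickle.dump((fs,ft),open("f0.pkl","wb"))
a=ft["frame"][175:255,268:368];b=fs["frame"][130:235,262:362]
A=cv2.resize(a[:,:,::-1],None,fx=8,fy=7.5,interpolation=cv2.INTER_CUBIC)  # unequal scale avoided below
cv2.imwrite("pics/ct.png",cv2.resize(a[:,:,::-1],(750,600),interpolation=cv2.INTER_CUBIC))
cv2.imwrite("pics/cs.png",cv2.resize(b[:,:,::-1],(570,598),interpolation=cv2.INTER_CUBIC))
hsv=cv2.cvtColor(ft["frame"],cv2.COLOR_RGB2HSV)
m=cv2.inRange(hsv,(8,90,150),(28,255,255));m[:,:145]=0;m[:190]=0;m[252:]=0;m[:,225:]=0
cs=max(cv2.findContours(m,0,1)[0],key=cv2.contourArea);r=cv2.minAreaRect(cs)
P=np.array([onz(ft,p,6) for p in cv2.boxPoints(r)]);print("mat",P.round(1).tolist(),P.mean(0),[np.linalg.norm(P[i]-P[i-1]) for i in range(4)])
E
```

```text
mat [[418.4, 128.4, 6.0], [567.6, 127.0, 6.0], [560.0, -44.8, 6.0], [411.6, -40.1, 6.0]] [489.39187353  42.61793702   6.        ] [np.float64(168.68642706103464), np.float64(149.2048043799965), np.float64(171.95758511772272), np.float64(148.4676379182363)]
```

View pics/ct.png

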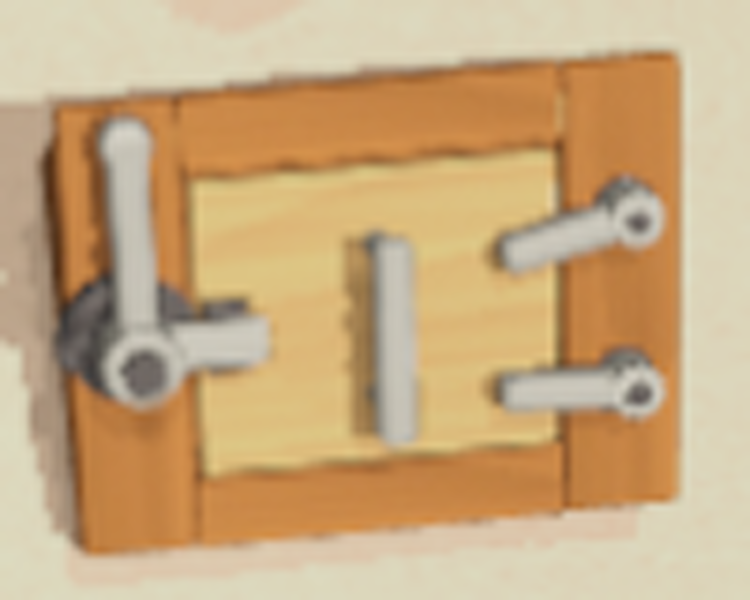

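View pics/cs.png

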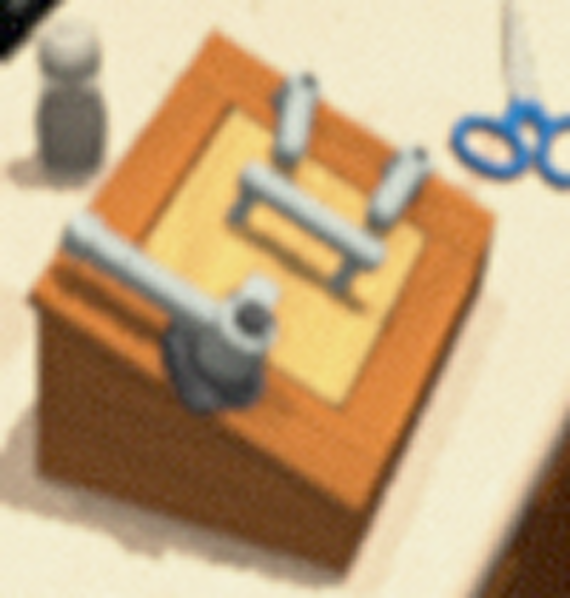

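The top crop shows the face corners at (57,103), (678,53), (678,498) and (85,552), with the bar pull running (392,238)–(398,440). The scene crop has the same corners at (33,297), (215,30), (493,218) and (362,510), so I'll triangulate from those.

Run:
```python
from h import *
import pickle;fs,ft=pickle.load(open("f0.pkl","rb"))
T=lambda x,y:(268+(x+.5)/7.5-.5,175+(y+.5)/7.5-.5)
S=lambda x,y:(262+(x+.5)/5.7-.5,130+(y+.5)/5.7-.5)
pts={"UL":((57,103),(33,297),(85,110)),"UR":((678,53),(215,30),(85,-110)),"LR":((678,498),(493,218),(-85,-110)),"LL":((85,552),(362,510),(-85,110)),
"pullU":((392,238),(252,175),(38,0)),"pullL":((398,440),(372,255),(-38,0))}
W=[];F=[]
for k,(a,b,l) in pts.items():
    X,e=tri(ft,T(*a),fs,S(*b));print(k,X.round(1),round(e,1));W.append(X);F.append([*l,0 if k[0]!='p' else 29])
W=np.array(W);F=np.array(F,float)
W4=W[:4];print("mean",W4.mean(0),W.mean(0))
d=(W[0]-W[1]+W[3]-W[2])/2; print("yaw from y edges",np.arctan2(-d[0],d[1]),np.linalg.norm(d)); d=(W[0]+W[1]-W[2]-W[3])/2;print("yaw x",np.arctan2(d[1],d[0]),np.linalg.norm(d),d)
from scipy.optimize import least_squares
obs=[(T(*a),S(*b)) for a,b,_ in pts.values()]
def rot(y): return Ro.from_euler("ZY",[y,-np.radians(24)]).as_matrix()
def res(p):
    X=F@rot(p[2]).T+[p[0],p[1],84.6]
    return np.r_[(proj(ft,X)-[o[0] for o in obs]).ravel(),(proj(fs,X)-[o[1] for o in obs]).ravel()]
r=least_squares(res,[*W4.mean(0)[:2],0]);print(r.x,np.round(r.fun,1))
c=np.array([r.x[0],r.x[1],84.6]);R=rot(r.x[2])
np.savez("face.npz",c=c,R=R)
def w(f):return c+R@np.array(f,float)
# cast rays of parts on face-parallel planes
def onf(f,uv,z):
    o,d=ray(f,uv); o=R.T@(o-c);d=R.T@d; return (o+d*(z-o[2])/d[2]).round(1)
for n,a,z in(("latch piv",(143,372),35),("latch end",(125,135),30),("up tip end",(508,258),18),("up piv",(637,222),20),("low tip end",(505,392),18),("low piv",(637,393),20)): print(n,onf(ft,T(*a),z))
for n,b,z in(("latch piv",(252,318),35),("latch end",(80,232),30),("pull",(312,215),30)): print(n,onf(fs,S(*b),z))
```

```text
UL [ 564.  -214.5  112.9] 5.6
UR [ 579.9 -430.9  116.9] 3.3
LR [ 428.2 -443.4   47.7] 0.6
LL [ 409.8 -225.8   49. ] 4.3
pullU [ 514.5 -327.8  120.6] 6.5
pullL [ 450.4 -330.6   96.9] 2.1
mean [ 495.46175657 -328.6773717    81.6130928 ] [ 491.11874842 -328.84055915   90.66512103]
yaw from y edges 0.07911259915889961 217.71086378709495
yaw x 0.07753034298278068 167.20307564059755 [152.94298781  11.88153831  66.51420925]
[ 4.94417081e+02 -3.27385079e+02  8.31454160e-02] [-0.6  1.1  0.4  0.   0.3  0.7 -0.3  1.4  0.  -0.1  0.   0.5 -1.3 -1.2
 -0.9 -0.8  0.9 -0.4 -0.4  0.3 -2.5 -1.8  1.3  0.5]
latch piv [ 0.2 88.3 35. ]
latch end [83.  88.9 30. ]
up tip end [ 22.5 -42.8  18. ]
up piv [ 31.8 -87.8  20. ]
low tip end [-27.1 -40.9  18. ]
low piv [-31.6 -87.6  20. ]
latch piv [-1.  84.2 35. ]
latch end [79.2 93.1 30. ]
pull [-2.  2. 30.]
```

Face pose fits well: centre (494.4, −327.4, 84.6), yaw 0.083, with the pivots landing within 1 mm of their given offsets. The mat centre is (489, 43) with yaw about −0.03. I'll move to the bin on the near side of the juicer.

```bash
cat >> h.py <<'E'
_z=np.load("face.npz");c,R=_z["c"],_z["R"]
RT=R@np.diag([-1.,1.,-1.])          # tool y = face y, tool z = into the face
def eul(M): return Ro.from_matrix(M).as_euler("xyz")
OR=eul(RT)
def fw(x,y,z): return c+R@np.array([x,y,z],float)
def tip(x,y,z,speed=150,fl=None):   # fingertips at face offset
    return env.move_straight(fw(x,y,z+11),OR,speed=speed,force_limit=fl)
def loc():
    s=monitor.state(); return (R.T@(s["ee_pos"]-c)-[0,0,11]).round(1),s["force"].round(1),round(s["time_s"],1)
E
python3 - <<'E'
from h import *
for nm,M in(("+",RT),("-",R@np.diag([1.,-1.,-1.]))):
    for p in((62,60,20),(0,150,20),(0,-52,20),(0,0,30)):
        print(nm,p,np.round(kin.ik(fw(*p),eul(M)),2) if kin.ik(fw(*p),eul(M)) is not None else None)
down=[np.pi,0,np.pi]
for p in((320,330,320),(430,0,320),(489,43,60)): q=kin.ik(p,down);print(p,None if q is None else np.round(q,2))
E
```

```text
+ (62, 60, 20) [ 0.92  0.24 -0.42  1.92 -0.22  0.67  2.33]
+ (0, 150, 20) [ 0.85  0.06 -0.42  2.18 -0.34  0.56  2.34]
+ (0, -52, 20) [ 1.13  0.36 -0.42  1.84 -0.26  0.71  2.58]
+ (0, 0, 30) [ 1.09  0.26 -0.42  1.94 -0.3   0.69  2.56]
- (62, 60, 20) [-0.24  0.29  0.91  1.97 -0.73  0.79 -0.41]
- (0, 150, 20) [-1.13 -0.16  1.54  2.23 -0.09  0.55 -0.97]
- (0, -52, 20) [-0.09  0.57  1.14  1.89 -1.07  1.04  0.04]
- (0, 0, 30) [-0.22  0.42  1.14  1.99 -0.95  0.93 -0.07]
(320, 330, 320) [-1.01 -0.01  0.14  1.66  0.    1.49  0.7 ]
(430, 0, 320) [-0.1  -0.07  0.02  1.72  0.    1.49  1.5 ]
(489, 43, 60) [-0.68  0.31  0.61  1.97 -0.22  0.92  1.62]
```

Run:
```python
from h import *
down=[np.pi,0,np.pi]
jaws.gripper_to(0.0)
for p in((320,330,320),(430,0,320)): env.move_to(p,down)
env.move_to(fw(62,64,91),OR)
print(loc(),monitor.state()["joint_positions"].round(2))
f=grab_frame("wrist");cv2.imwrite("pics/w1.png",f["frame"][:,:,::-1])
```

```text
(array([63.1, 65.9, 79.6]), array([ 0.3,  0.6, -0.4]), 4.7) [-0.47  0.12  1.12  1.95 -0.51  0.87  2.57]
```

View pics/w1.png

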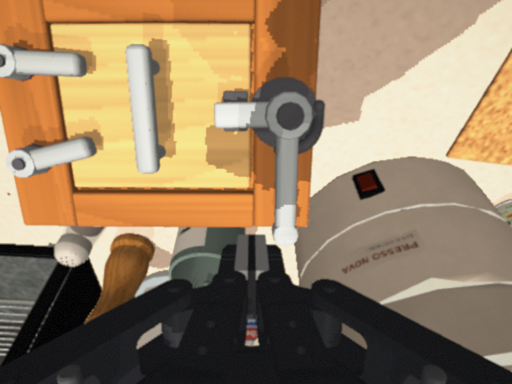

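The wrist view shows the latch pivot at (290,115) and arm end at (286,235), the pull from (137,50) to (148,165), and buttons at (5,62)–(78,65) and (20,162)–(88,147). The fingers sit right of the arm as intended. I'll check the fit with this view, then push the latch.

```bash
cat > latch.py <<'E'
from h import *
f=grab_frame("wrist")
def onf(uv,z):
    o,d=ray(f,uv); o=R.T@(o-c);d=R.T@d; return (o+d*(z-o[2])/d[2]).round(1)
print("piv",onf((290,115),35),"end",onf((286,232),30),"pull",onf((142,108),31),"lowpiv",onf((6,62),20),"up",onf((22,161),20))
E
python3 latch.py
python3 - <<'E'
from h import *
tip(62,62,30); print(loc(),tip(62,62,9,60,12),loc())
d=19
for th in np.arange(0.0,0.41,0.2):
    u=np.array([np.cos(th),np.sin(th)]);n=np.array([-u[1],u[0]])
    p=np.array([0,88])+62*u-d*n
    tip(*p,9,100); print(round(th,1),p.round(),loc())
E
```

```text
piv [-0.8 89.9 35. ] end [74.8 90.7 30. ] pull [-4.5  3.2 31. ] lowpiv [-31.5 -80.9  20. ] up [ 29.2 -83.2  20. ]
(array([62. , 62.1, 30.2]), array([-0.6, -0.3,  0.3]), 5.2) False (array([62.1, 61.8,  9.4]), array([-1.5, -0.8, -0.3]), 5.7)
0.0 [62. 69.] (array([62.5, 69. ,  9.5]), array([-0.8, -1.4,  0.3]), 6.0)
0.2 [65. 82.] (array([64.7, 80.7,  9.6]), array([-0.9, -3.3,  2.9]), 6.3)
0.4 [65. 95.] (array([64.7, 95.5,  8.9]), array([-0.7, -0.3,  0.1]), 6.6)
```

Run:
```python
from h import *
d=19
for th in np.arange(0.5,1.61,0.15):
    u=np.array([np.cos(th),np.sin(th)]);n=np.array([-u[1],u[0]])
    p=np.array([0,88])+62*u-d*n
    tip(*p,9,100); print(round(th,2),p.round(),loc())
f=grab_frame("wrist");cv2.imwrite("pics/w2.png",f["frame"][:,:,::-1])
f=grab_frame("top");cv2.imwrite("pics/t2.png",cv2.resize(f["frame"][170:260,250:370,::-1],(800,600)))
```

```text
0.5 [ 64. 101.] (array([ 63.5, 102.1,   8.7]), array([-0.2, -0.2, -0.5]), 6.8)
0.65 [ 61. 110.] (array([ 60.8, 111.3,   8.7]), array([ 0.7, -0.4, -0. ]), 7.1)
0.8 [ 57. 119.] (array([ 56.9, 119.8,   8.9]), array([-0. ,  0.2, -0. ]), 7.3)
0.95 [ 52. 127.] (array([ 51.5, 127.7,   9. ]), array([ 1.1, -1.1,  0.3]), 7.6)
1.1 [ 45. 135.] (array([ 45.1, 134.9,   9. ]), array([ 0.7, -0.2,  0.2]), 7.8)
1.25 [ 38. 141.] (array([ 37.7, 141. ,   9. ]), array([ 0. , -0.1, -0. ]), 8.1)
1.4 [ 29. 146.] (array([ 29.4, 146. ,   9. ]), array([-0.2,  0.4,  0.4]), 8.3)
1.55 [ 20. 150.] (array([ 20.4, 149.7,   9. ]), array([0.3, 0.4, 0.3]), 8.6)
```

View pics/w2.png

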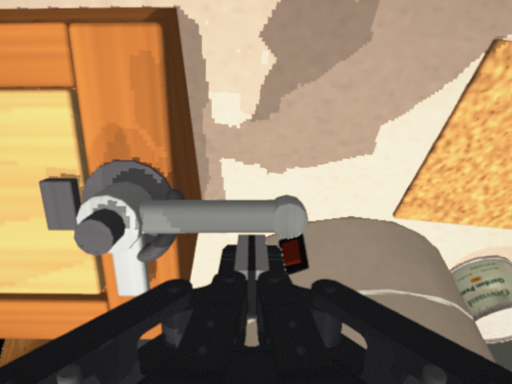

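The latch arm now points straight left, from (100,225) to (290,215), and the tongue points up the slope, so it sits in the low notch. Next, the buttons.

Run:
```python
from h import *
tip(22,148,80,200); tip(-1,-49,70,250); tip(-1,-49,25); print(loc(),tip(-1,-49,7,60,12),loc())
def swing(s):
    for th in np.arange(-0.2,1.61,0.2):
        u=np.array([s*np.sin(th),np.cos(th)]);n=np.array([s*np.cos(th),-np.sin(th)])
        d=7+12+2.5*np.sin(max(th,0))   # half finger: ~11 in x, ~14 in y
        p=np.array([s*32,-88])+38*u-d*n
        if th<-.1: p[1]=-50
        tip(*p,7,90); print(round(th,1),p.round(),loc())
swing(1)
x=loc()[0]; tip(x[0],x[1]+6,40); f=grab_frame("wrist");cv2.imwrite("pics/w3.png",f["frame"][:,:,::-1])
```

```text
(array([ -1.3, -49.2,  25.3]), array([ 0.3, -0.8,  0.7]), 12.9) False (array([ -0.9, -49.5,   7.7]), array([ 0.3, -0.8, -0.1]), 13.3)
-0.2 [  6. -50.] (array([  6.7, -50.2,   7.4]), array([ 0.3, -0.2, -0.5]), 13.6)
0.0 [ 13. -50.] (array([ 13.8, -50. ,   7. ]), array([-0.4, -0.8,  0.1]), 13.8)
0.2 [ 20. -47.] (array([ 21. , -46.6,   7. ]), array([ 0.1,  0.2, -0.7]), 14.1)
0.4 [ 28. -45.] (array([ 28.8, -45. ,   6.9]), array([-0.1, -0.2, -0.3]), 14.3)
0.6 [ 37. -45.] (array([ 36.9, -45. ,   6.9]), array([ 0.2, -0.5, -0.4]), 14.6)
0.8 [ 45. -47.] (array([ 45. , -46.5,   6.9]), array([ 0.5, -0.2, -0.3]), 14.8)
1.0 [ 53. -50.] (array([ 52.9, -49.7,   7. ]), array([-0.7,  0.3,  0.2]), 15.1)
1.2 [ 60. -54.] (array([ 59.9, -54.4,   7. ]), array([ 0.4,  0.4, -1. ]), 15.3)
1.4 [ 66. -60.] (array([ 65.9, -60.6,   7. ]), array([-0.6,  0.6,  0.3]), 15.6)
1.6 [ 71. -68.] (array([ 70.6, -67.9,   7.1]), array([ 0.7, -0.1,  0.2]), 15.8)
```

View pics/w3.png

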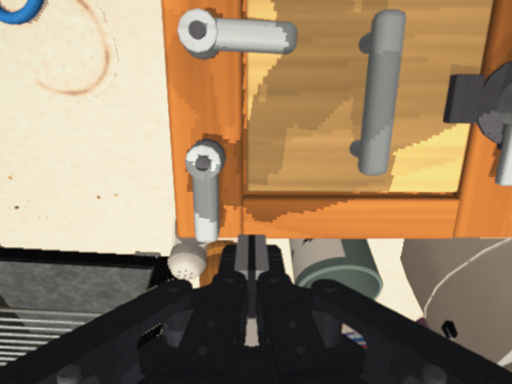

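The upper button, (205,160)→(207,235), lies along the rail. Now the lower one.

Run:
```python
from h import *
tip(2,-49,40,200); print(tip(2,-49,7,80,12))
s=-1
for th in np.arange(-0.2,1.61,0.2):
    u=np.array([s*np.sin(th),np.cos(th)]);n=np.array([s*np.cos(th),-np.sin(th)])
    d=7+12+2.5*np.sin(max(th,0)); p=np.array([s*32,-88])+38*u-d*n
    if th<-.1: p[1]=-50
    tip(*p,7,90)
print(loc()); x=loc()[0]; tip(x[0],x[1]+6,40); tip(0,0,60,200); jaws.gripper_to(0.6)
print(loc()); f=grab_frame("wrist");cv2.imwrite("pics/w4.png",f["frame"][:,:,::-1])
```

```text
False
(array([-70.8, -67.8,   7. ]), array([-1.3, -0.9,  0.4]), 19.8)
(array([-0.2, -0.2, 60. ]), array([ 0.2, -0.1, -0. ]), 21.4)
```

View pics/w4.png

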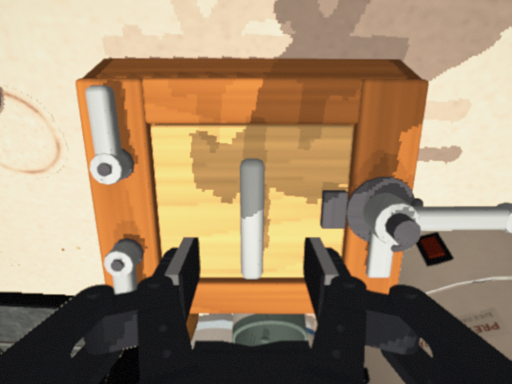

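Both buttons lie along the rail at (100,130) and (122,275), the latch is out, and the bar (252,160–278) is centred between the fingers. Grasping and lifting the panel next.

Run:
```python
from h import *
f=grab_frame("wrist")
def onf(uv,z):
    o,d=ray(f,uv); o=R.T@(o-c);d=R.T@d; return (o+d*(z-o[2])/d[2]).round(1)
print("bar ends",onf((252,160),31),onf((252,278),31))
print(tip(0,0,6.5,80,15),loc())
jaws.gripper_to(0.0); s=monitor.state();print(s["opening"],s["finger_force"],loc())
print(tip(0,0,26,30,40),loc()); tip(0,0,90,100); s=monitor.state();print(s["opening"],s["finger_force"],loc())
f=grab_frame("wrist");cv2.imwrite("pics/w5.png",f["frame"][:,:,::-1])
```

```text
bar ends [-40.7   1.9  31. ] [33.3  1.9 31. ]
False (array([ 0.1, -0.3,  6.6]), array([0.1, 0.1, 0.6]), 22.3)
0.1528916919674201 59.34211850166321 (array([ 0.3, -0.4,  7.1]), array([-3.4,  1.2,  5.8]), 22.7)
False (array([-0.1,  0.1, 25.9]), array([-0.7,  0.1, -2.4]), 23.5)
0.15478599496568038 58.401612639427185 (array([-0.2,  0.4, 89.5]), array([ 0.7,  0.3, -2.5]), 24.3)
```

View pics/w5.png

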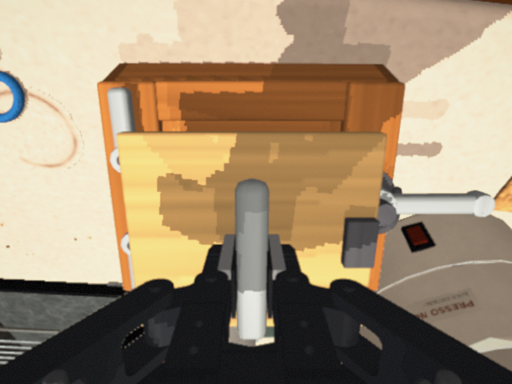

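The panel is out and held square in the jaws. The bar is gripped about 3 mm up-slope of its centre. Carrying it along the near side to the mat.

Run:
```python
from h import *
dn=[np.pi,0,np.pi-0.03]
env.move_straight([430,-300,300],OR,speed=150)
env.move_straight([440,-130,290],dn,speed=130)
env.move_straight([445,43,240],dn,speed=150)
env.move_straight([492.4,42.6,110],dn,speed=120)
env.move_straight([492.4,42.6,48],dn,speed=60)
s=monitor.state();print(s["ee_pos"],s["tool_rot"],s["opening"],loc(),s["joint_positions"].round(2))
f=grab_frame("wrist");cv2.imwrite("pics/w6.png",f["frame"][:,:,::-1])
f=grab_frame("scene");cv2.imwrite("pics/s6.png",cv2.resize(f["frame"][170:384,150:400,::-1],(700,600)))
```

```text
[492.75372065  42.66871843  48.41510701] [3.14148516e+00 7.77619268e-04 3.11156273e+00] 0.15141940042907412 (array([ 11.8, 368.9, -55.9]), array([ 0. ,  0.3, -2.2]), 30.6) [ 0.11  0.32 -0.3   1.94  0.12  0.9   1.29]
```

View pics/s6.png

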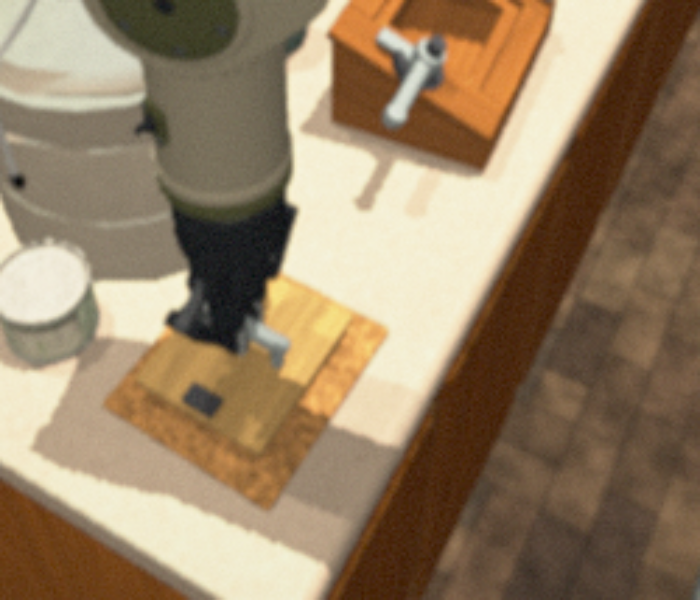

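The panel hovers about 15 mm above the mat, square to it and centred, with mat corners at (385,335) and (265,505). The bin latch still points outward. Lowering now.

Run:
```python
from h import *
x,y=492.4,42.6
z=40
env.move_straight([x,y,36],speed=30)
hit=env.move_straight([x,y,29],speed=10,force_limit=3);s=monitor.state();print(hit,s["ee_pos"],s["force"])
jaws.gripper_to(0.45);env.sleep(0.3)
env.move_straight([x,y,110],speed=80);env.move_straight([430,43,300],speed=200);env.move_to([320,330,320],[np.pi,0,np.pi])
env.sleep(.3);print(loc())
f=grab_frame("top");import pickle;pickle.dump(f,open("ft.pkl","wb"))
m=cv2.inRange(cv2.cvtColor(f["frame"],cv2.COLOR_RGB2HSV),(8,90,150),(28,255,255))
cv2.imwrite("pics/t7.png",cv2.resize(f["frame"][165:265,140:370,::-1],(800,348),interpolation=cv2.INTER_CUBIC))
```

```text
True [492.52573496  42.58946145  32.50221178] [-0.17239736 -0.24199923  5.67060508]
(array([-12.7, 668.9, 252.3]), array([ 0.3,  0.8, -0.4]), 36.2)
```

View pics/t7.png

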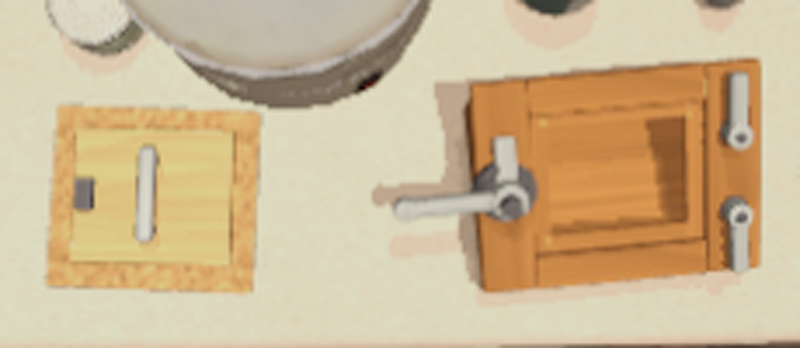

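The panel (72–234, 130–263) lies flat and centred on the mat (53–257, 106–291) with the pull up. The latch is in the notch, both buttons lie along the rail, and the tin, mug and shaker don't appear to have moved.

```bash
python3 -c "
from rig import hand_in
print(hand_in())"
```

```text
the job is handed in; nothing more can be done
None
```

The job is done and handed in at about 36 s of the 72 s allowed: the latch is in its low notch, both buttons lie along the rail, and the panel is flat, pull up, in the middle of the mat. The judging result was not shown to me.

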